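# Clamp a sprocket on a drilling jig with a quarter-turn T-bolt

### The arm

A 6-joint arm with a two-finger parallel gripper is mounted at the origin on the work surface. World frame = base frame: x ahead of the robot, y to its left, z up, the work surface at z = 0. Lengths are in mm, angles in rad, forces in N, time in s.
With the tool pointing down it reaches from about 350 to 975 mm from the base axis. Payload 7.1 kg.
Tool frame: the origin (TCP) lies at the centre of the arm's flange, where the gripper is bolted on; the fingertips stand 182 mm ahead of it and the grasp point (between the pads) lies 163 mm ahead of it; z points along the fingers, y is the line along which they close (so a half turn about z gives the same grasp; the last joint's range is limited). The gripper opens to 88 mm and grips with 3 to 60 N. Pads are 20 mm wide; open, the fingers measure 115 mm over their backs; the gripper's body (75 mm by 178 mm) begins 61 mm behind the grasp point.
Start: joints at [1.203, 0.423, 1.63, -0, 1.089, -0.019], TCP at [213.575, 587.36, 404.675] pointing down, gripper open.
Joint ranges: [-3, 3], [-0.9, 2.11], [0.09, 2.58], [-1.31, 4.45], [0.11, 2.69], [-2.54, 2.54]. Speed limits (rad/s): [2.39, 2.39, 3.01, 3.14, 3.14, 3.14].

### API

Orientations are given as a rotation vector (axis times angle).
In Python, from workcell import readout, get_image, ctrl gives the robot as it stands.
- The arm moves only by the tool step_arm, never from a script. Its argument "targets" is a list that holds one entry, the list of rows, each a list of 7 numbers: the shift along the world's x, y, z as a fraction of full scale, then the turn, a rotation vector about the world's x, y, z as a fraction of full scale, then the opening, from 0 (shut) to 1 (fully open). In form: [[[dx, dy, dz, wx, wy, wz, claw], ...]]. A call has exactly 5 rows; each row shifts and turns the commanded pose from where the row before left it; what a row does not reach is not made up. Full scale, the value 1, is 0.05 m for a shift and 4 degrees for a turn. A row lasts 1/8 s, in which the tool goes at most 62.5 mm and 10.7 degrees, less where a joint would pass 70% of its speed; a pose out of reach is approached as far as the arm can. A call with a number of a shift or a turn outside -1 to 1 is refused whole. A call with a gripper value outside its range is refused whole. The fingers move at their own pace and stop on an object; the grip force is fixed at half the most. Time passes only in rows, so rows that do not move let the fingers close, or fill a call up. It gives the time, the measured TCP pose, the force, the opening and the grip force at its end, in the units of the state.
- readout.get_obs(): the state, without advancing time (a new reading comes with each control period).
- get_image(name): name is "side" or "top" or "wrist"; returns a dict with "pixels" (384x512x3 uint8, red, green, blue), "intrinsics" (3x3 intrinsics, pixels), "extrinsics" (4x4, takes a point from world to camera coordinates). Camera axes: x right, y down, z forward; pixel columns grow to the right and rows downward; lengths in mm; the calibration is good to about 2 mm. The wrist camera is an equidistant fisheye: a pixel r from the principal point sees the ray r / f radians off the axis. A picture is of the moment at which its call begins. There is no depth.
- ctrl.close_job(): hands the job in; it is judged then, once.
The state is a dict: "t": time; "qpos": joint angles; "qvel": joint speeds; "joint_torque": joint torques, N m; "ee_pos": TCP position; "orientation": TCP orientation; "ft_force": force on the tool from outside, world axes, zero at the start; "moment": the same for the moment, N m; "width": finger opening in mm; "grasp_force": force on a finger pad.
Only numpy, scipy, OpenCV 4.12 (cv2) and the standard library are available. Lean on these libraries where they do the work, as an engineer would, in place of code of your own. Each camera call takes 0.05 s, during which the arm holds its last target. There are 200 camera calls.

### The job

Clamp the sprocket onto the drilling jig: take the T-bolt out of its wooden holder, pass its head down through the sprocket's bore and the slot in the jig's face plate, press it down against its spring, turn it a quarter turn and let it rise into the lock, so that its collar clamps the sprocket. Work gently: the face plate may be set a little to either end, so if the head catches feel along for the slot and never force it; leave the sprocket in its place, and do not disturb the can, the jar or the wrench.

Things in the scene. Friction and masses are not known exactly. Their poses are not given: they have to be found in the camera images.
- tbolt: Steel T-bolt, 0.2 kg, upright in the holder at the start. Origin: centre of its head's underside; z up the shank, x along the head. Head 26 long (x) x 9 wide (y) x 8 tall; shank 8 in diameter; at the top a black flat paddle handle 40 long (x, parallel to the head) x 12 thick (y), from 33 to 66 above the origin, to be grasped across its thickness.
- tbolt_handle (a point): Centre of the T-bolt's paddle, 49.5 above the bolt's origin; axes as the bolt's.
- collar_under (a point): Centre of the underside of the T-bolt's sprung collar, a steel disc 64 in diameter, 5 thick, that slides on the shank. At rest it is 18 above the bolt's origin, held down there by 4 N of spring; pushed up towards the paddle it resists with 1.5 N more per mm, with a hard stop at 9 mm (17.5 N). At the start it rests on the holder's rim.
- holder: Fixed wooden block, 86 x 86 x 42 tall, with a 34 x 34 pocket 30 deep in its top, in which the T-bolt's head hangs. Origin: centre of the underside.
- jig: Fixed drilling jig: hollow grey box 170 (x) x 136 (y), covered by a 6 thick steel face plate, from 54 to 60 above the origin; inside it is free down to 6. Origin: centre of the underside, z up.
- jig_face (a point): Centre of the jig on the face plate's top, 60 above the jig's origin. The plate's through slot is 28.5 long (jig's x) x 12 wide (y), edges chamfered 1.5. It is centred in y, but the plate is set anywhere up to 6 mm to either end along the jig's x from this point; that setting is not measured, and the plate is clamped tight (90 N).
- jig_lock (a point): Point 46 above the jig's origin, where the locked bolt's origin sits (but shifted in x as the slot). Four lugs under the plate, from 50 to 54 above the jig's origin, leave a cross channel 15 wide along the jig's y at the slot's centre. The head turns (90 degrees either way) only with the bolt's origin pushed below 42 (13 N; hard stop at 39); let go, it springs up 4 mm into the channel.
- sprocket: Loose flat aluminium sprocket lying on the jig's face plate, its bore over the slot: 120 over the teeth, 6 thick, bore 44 in diameter, 0.2 to 0.4 kg. Origin: centre of the underside.
- can: Bystander: upright drinks can, 58 in diameter, 125 tall. Origin: centre of the underside.
- jar: Bystander: low closed glass jar, 66 in diameter, 50 tall. Origin: centre of the underside.
- wrench: Bystander: steel wrench 170 long lying flat along its own x.
Things that resemble listed ones, but are neither listed nor needed, are in the scene too. Of the things that look like the jig, take the one that is farthest to the robot's right at the start.

How it is judged:
By the outcome, as a careful person would: the job done as asked, in the order asked, and still so for the second after the job is handed in, with the robot touching nothing.
It also fails if it takes over 58 s, if anything falls off the work surface, if the arm or the gripper's body presses on something with over 40 N, if the wrist force passes 120 N, or if a joint passes its speed limit or range.

## Working session

There is one attempt and no reset: what is moved stays moved. The work goes in short steps, Python scripts to look and compute and a tool call to move; the robot and the scene stay as the last step left them, time stands still between calls to the robot, and variables do not carry over. Pictures are saved under pics/ and viewed, at most 10 in all, crops included, and the job is handed in when it is done.

Besides the shell and the picture viewer there is one more tool, called as a command line: name --argument value ..., lists and objects as JSON in quotes. step_arm: Moves the arm, as the interface text tells. Shift numbers are shares of 0.05 m and turn numbers shares of 4 degrees, none past 1 either way. Its arguments: {"type":"object","properties":{"targets":{"type":"array"}},"required":["targets"]}

```bash
mkdir -p pics; ls; cat > h.py <<'E'
import numpy as np, cv2
from workcell import readout, get_image, ctrl
def ray(im,u,v,fish=False):
    K=np.array(im["intrinsics"]);E=np.array(im["extrinsics"]);R=E[:3,:3];t=E[:3,3]
    x=(u-K[0,2])/K[0,0];y=(v-K[1,2])/K[1,1]
    if fish:
        r=np.hypot(x,y); d=np.array([x/r*np.sin(r),y/r*np.sin(r),np.cos(r)]) if r>1e-9 else np.array([0,0,1.])
    else: d=np.array([x,y,1.])
    return -R.T@t, R.T@d
def onz(im,u,v,z,fish=False):
    c,d=ray(im,u,v,fish); return c+d*(z-c[2])/d[2]
def proj(im,p,fish=False):
    K=np.array(im["intrinsics"]);E=np.array(im["extrinsics"]);q=E[:3,:3]@np.array(p)+E[:3,3]
    if fish:
        r=np.hypot(q[0],q[1]);th=np.arctan2(r,q[2]);s=th/max(r,1e-9);x,y=q[0]*s,q[1]*s
    else: x,y=q[0]/q[2],q[1]/q[2]
    return np.array([K[0,0]*x+K[0,2],K[1,1]*y+K[1,2]])
def grab(n,f=None):
    im=get_image(n);
    import pickle
    pickle.dump(im,open(f'{f or n}.pkl','wb'))
    return im
def save(im,name,crop=None,s=1):
    p=np.ascontiguousarray(im["pixels"][:,:,::-1])
    if crop: a,b,c,d=crop;p=p[b:d,a:c]
    cv2.imwrite('pics/'+name,cv2.resize(p,None,fx=s,fy=s,interpolation=cv2.INTER_CUBIC))
E
python3 - <<'E'
from h import *
o=readout.get_obs();print({k:np.round(v,3) for k,v in o.items()})
a=grab('top');b=grab('side');
p=np.hstack([a["pixels"],b["pixels"]])[:,:,::-1]
save(a,'top0.png',None,1.5);save(b,'side0.png',None,1.5)
for i in (a,b): print(np.round(i["extrinsics"],3),i["intrinsics"])
E
```

```text
pics
{'t': np.float64(0.0), 'qpos': array([ 1.203,  0.424,  1.631, -0.   ,  1.089, -0.019]), 'qvel': array([-0.001, -0.001,  0.002, -0.001,  0.001,  0.002]), 'joint_torque': array([-2.0000e-03, -5.4464e+01, -2.7365e+01,  6.4000e-02,  2.3000e-02,
       -0.0000e+00]), 'ee_pos': array([213.479, 587.107, 403.907]), 'orientation': array([-5.450e-01, -3.094e+00,  2.000e-03]), 'ft_force': array([-0.642, -0.404,  0.272]), 'moment': array([ 0.006, -0.029,  0.028]), 'grasp_force': np.float64(0.0), 'width': np.float64(88.077)}
[[-2.200000e-02 -9.990000e-01 -2.700000e-02  3.699900e+01]
 [-9.870000e-01  2.600000e-02 -1.580000e-01  5.219230e+02]
 [ 1.580000e-01  2.300000e-02 -9.870000e-01  1.504445e+03]
 [ 0.000000e+00  0.000000e+00  0.000000e+00  1.000000e+00]] [[488.77416093   0.         251.43443263]
 [  0.         488.77416093 190.64528606]
 [  0.           0.           1.        ]]
[[ 9.130000e-01 -4.070000e-01 -8.000000e-03 -4.649300e+02]
 [-2.310000e-01 -5.010000e-01 -8.340000e-01  1.830330e+02]
 [ 3.360000e-01  7.630000e-01 -5.520000e-01  1.196714e+03]
 [ 0.000000e+00  0.000000e+00  0.000000e+00  1.000000e+00]] [[475.45745366   0.         261.47258311]
 [  0.         475.45745366 200.89641857]
 [  0.           0.           1.        ]]
```

View pics/top0.png

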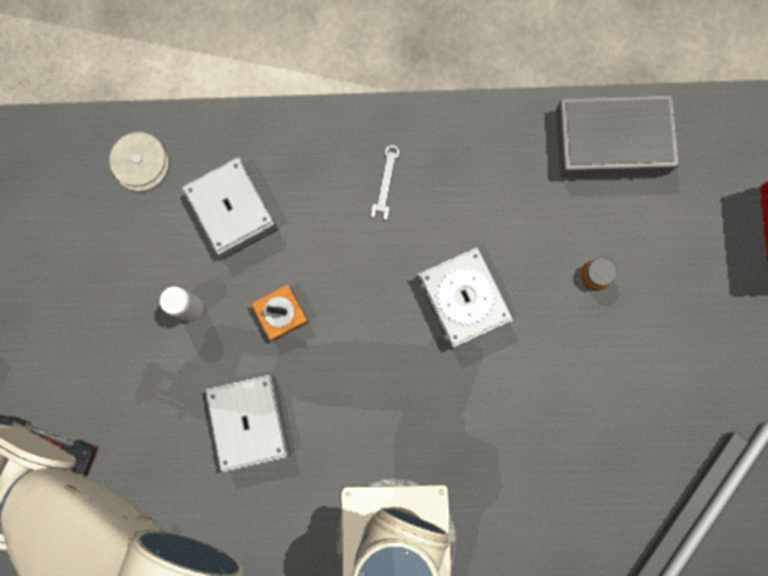

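View pics/side0.png

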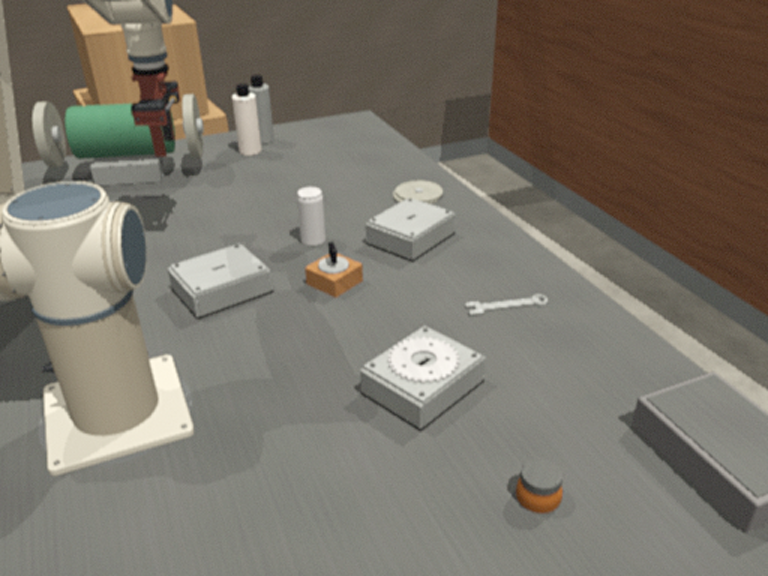

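Top view: three jig look-alikes, at (228,205), (246,422) and (465,297) in the 1.5x picture. The one at (465,297) is farthest to the robot's right (lowest y) and carries the sprocket, so I take that one. The T-bolt and holder are at (280,312), the can at (175,302), the wrench at (385,182) and the jar at (598,273). I'll measure and confirm with one crop.

```bash
python3 - <<'E'
from h import *
import pickle
a=pickle.load(open('top.pkl','rb'))
px=a["pixels"]; hsv=cv2.cvtColor(px,cv2.COLOR_RGB2HSV)
def big(m,box):
    x0,y0,x1,y1=box; mm=np.zeros_like(m); mm[y0:y1,x0:x1]=m[y0:y1,x0:x1]
    c=max(cv2.findContours(mm,cv2.RETR_EXTERNAL,cv2.CHAIN_APPROX_NONE)[0],key=cv2.contourArea); return c
def rect(c,z,n):
    P=np.array([onz(a,*q[0],z)[:2] for q in c],np.float32); r=cv2.minAreaRect(P); print(n,np.round(r[0],1),np.round(r[1],1),round(r[2],1))
# jig plate
g=((hsv[:,:,2]>120)).astype(np.uint8)*255
rect(big(g,(265,150,355,245)),60,'jigplate')
o=((hsv[:,:,1]>130)&(hsv[:,:,0]<25)&(hsv[:,:,2]>100)).astype(np.uint8)*255
rect(big(o,(160,180,215,235)),42,'holder top')
d=((hsv[:,:,2]<60)).astype(np.uint8)*255
rect(big(d,(172,198,198,216)),105-42+12+0,'paddle (z~75)')
rect(big(d,(300,185,322,208)),60,'slot')
w=((hsv[:,:,2]>150)&(hsv[:,:,1]<50)).astype(np.uint8)*255
rect(big(w,(172,190,202,226)),47,'collar')
def crop(b,s): return cv2.resize(px[b[1]:b[3],b[0]:b[2],::-1],None,fx=s,fy=s,interpolation=cv2.INTER_CUBIC)
cv2.imwrite('pics/crop1.png',np.hstack([crop((265,155,355,245),4.3333),crop((155,180,215,240),6.5)]))
E
```

```text
jigplate [ 497.3 -157.6] [280.2 295.3] 88.4
holder top [472.1 232.6] [89.4 88.7] 26.5
paddle (z~75) [471.9 231.8] [35.3  8.8] 80.4
slot [ 495.  -157.7] [19.8  3.9] 16.0
collar [473.4 232.4] [60.1 60.3] 62.3
```

View pics/crop1.png

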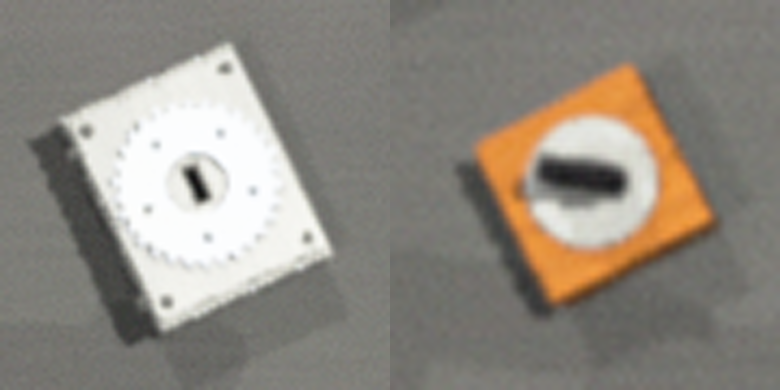

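Crop confirmed: the slot is visible in the sprocket's bore, along the jig's long axis (about 24° from world x). The paddle lies about 78-80° from world x. Next I move above the holder and turn the tool.

step_arm --targets '[[[0.26,-0.355,0,0,0,-1,1],[0.26,-0.355,0,0,0,-1,1],[0.26,-0.355,0,0,0,-1,1],[0.26,-0.355,0,0,0,-1,1],[0.26,-0.355,0,0,0,-1,1]]]'

```text
t: 0.72
ee_pos: [279.4, 497.5, 404.6]
orientation: [-1.08, -2.95, 0.0]
ft_force: [-0.5, -0.2, -0.1]
width: 88.0
grasp_force: 0.0
```

step_arm --targets '[[[0.26,-0.355,0,0,0,-1,1],[0.26,-0.355,0,0,0,-1,1],[0.26,-0.355,0,0,0,-1,1],[0.26,-0.355,0,0,0,-1,1],[0.26,-0.355,0,0,0,-1,1]]]'

```text
t: 1.35
ee_pos: [344.4, 408.6, 404.8]
orientation: [1.577, 2.717, 0.0]
ft_force: [-0.2, 0.1, 0.0]
width: 87.9
grasp_force: 0.0
```

step_arm --targets '[[[0.26,-0.355,0,0,0,-1,1],[0.26,-0.355,0,0,0,-1,1],[0.26,-0.355,0,0,0,-1,1],[0.26,-0.355,0,0,0,-1,1],[0.26,-0.355,0,0,0,-1,1]]]'

```text
t: 1.98
ee_pos: [409.2, 319.8, 404.7]
orientation: [2.025, 2.402, 0.0]
ft_force: [0.7, -0.1, -0.9]
width: 88.2
grasp_force: 0.0
```

step_arm --targets '[[[0.26,-0.355,-0.2,0,0,-1,1],[0.26,-0.355,-0.2,0,0,-1,1],[0.26,-0.355,-0.2,0,0,-1,1],[0.26,-0.355,-0.2,0,0,-1,1],[0.26,-0.355,-0.2,0,0,-1,1]]]'

```text
t: 2.6
ee_pos: [474.1, 231.0, 354.4]
orientation: [2.411, 2.014, 0.0]
ft_force: [-0.2, -0.3, 0.2]
width: 87.7
grasp_force: 0.0
```

```bash
python3 - <<'E'
from h import *
im=grab('wrist','w1');print(np.round(im["extrinsics"],3),im["intrinsics"]);save(im,'w1.png',None,1.5)
o=readout.get_obs();print(o['t'],o['ee_pos'],o['orientation'],o['qpos'])
E
```

```text
[[ 9.84000e-01 -1.78000e-01 -1.00000e-03 -4.24994e+02]
 [-1.72000e-01 -9.49000e-01  2.64000e-01  2.82052e+02]
 [-4.80000e-02 -2.60000e-01 -9.65000e-01  4.25301e+02]
 [ 0.00000e+00  0.00000e+00  0.00000e+00  1.00000e+00]] [[297.31863964   0.         248.72103929]
 [  0.         297.31863964 189.44719045]
 [  0.           0.           1.        ]]
2.65 [474.85524193 229.50948394 353.3341653 ] [ 2.41408824e+00  2.00954672e+00 -1.93576641e-03] [ 4.27862656e-01  3.51046363e-01  1.88469716e+00 -1.09441675e-03
  9.06891880e-01  6.10930202e-01]
```

View pics/w1.png

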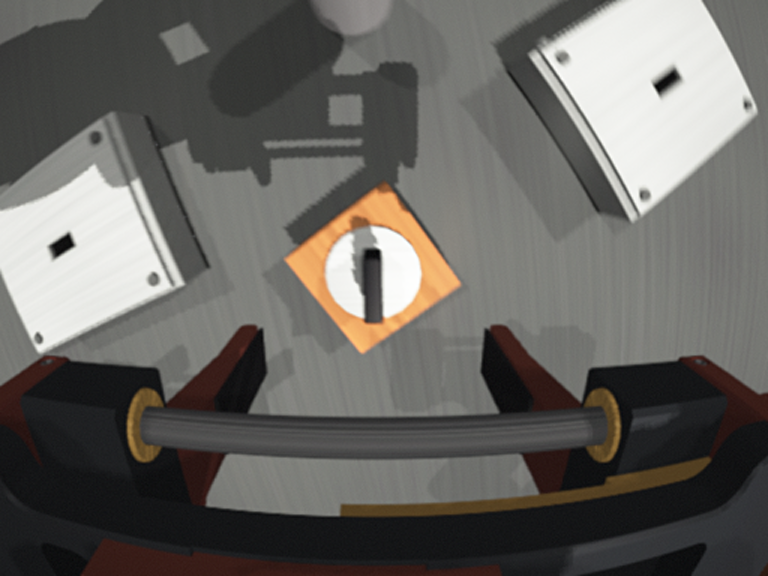

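Wrist view: the holder is centred near (373,270) in the 1.5x picture. The paddle is almost vertical there, at x 362-384 and y 248-322, so the fingers are already nearly square to it. I'll measure the collar and paddle here.

```bash
python3 - <<'E'
from h import *
import pickle
a=pickle.load(open('w1.pkl','rb'));px=a["pixels"];hsv=cv2.cvtColor(px,cv2.COLOR_RGB2HSV)
def meas(m,box,z,n):
    x0,y0,x1,y1=box;mm=np.zeros(m.shape,np.uint8);mm[y0:y1,x0:x1]=m[y0:y1,x0:x1]
    c=max(cv2.findContours(mm,0,1)[0],key=cv2.contourArea)
    P=np.array([onz(a,*q[0],z,True)[:2] for q in c],np.float32)
    vx=cv2.fitLine(P,cv2.DIST_L2,0,.01,.01).ravel()
    print(n,z,np.round(cv2.minAreaRect(P),1) if 0 else cv2.minAreaRect(P),np.round(cv2.minEnclosingCircle(P)[0],1),cv2.minEnclosingCircle(P)[1],'ang',np.degrees(np.arctan2(vx[1],vx[0])))
dark=hsv[:,:,2]<62
for z in(90,57): meas(dark,(236,160,262,220),z,'paddle')
disc=(hsv[:,:,1]<60)&(hsv[:,:,2]>130)
meas(disc,(212,145,285,217),47,'collar')
meas((hsv[:,:,1]>110)&(hsv[:,:,2]>100),(185,115,315,240),42,'holder')
o=readout.get_obs()
from scipy.spatial.transform import Rotation as R
M=R.from_rotvec(o['orientation']).as_matrix();print('tool y ang',np.degrees(np.arctan2(M[1,1],M[0,1])))
E
```

```text
paddle 90 ((473.1808776855469, 236.07623291015625), (41.858436584472656, 8.456572532653809), 79.40943908691406) [473.6 236. ] 21.130495071411133 ang 75.49508
paddle 57 ((471.33514404296875, 227.1622772216797), (47.48577880859375, 9.59345817565918), 79.4094009399414) [471.8 227.1] 23.97121238708496 ang 75.49508
collar 47 ((473.9228515625, 233.09767150878906), (62.907596588134766, 63.38426208496094), 79.7425308227539) [473.7 232.3] 32.407005310058594 ang -83.16956
holder 42 ((473.744140625, 233.2013702392578), (87.16820526123047, 88.57593536376953), 26.637563705444336) [473.8 232.8] 60.32783126831055 ang -76.73789
tool y ang -10.450346522344422
```

step_arm --targets '[[[0.004,0.01,-0.6,0,0,0,1],[0,0,-0.6,0,0,0,1],[0,0,-0.6,0,0,0,1],[0,0,-0.4,0,0,0,1],[0,0,-0.14,0,0,0,1]]]'

```text
t: 3.28
ee_pos: [473.5, 232.4, 236.8]
orientation: [-2.407, -2.018, 0.003]
ft_force: [0.2, 0.2, 0.0]
width: 87.8
grasp_force: 0.0
```

step_arm --targets '[[[0,0,0,0,0,0,0],[0,0,0,0,0,0,0],[0,0,0,0,0,0,0],[0,0,0,0,0,0,0],[0,0,0,0,0,0,0]]]'

```text
t: 3.9
ee_pos: [473.8, 232.9, 237.9]
orientation: [2.406, 2.02, 0.0]
ft_force: [-0.7, 0.1, 0.2]
width: 41.1
grasp_force: 0.0
```

```bash
python3 - <<'E'
from h import *
o=readout.get_obs();print(o['t'],o['ee_pos'],o['width'],o['grasp_force'],o['ft_force'])
a=grab('wrist','w2');save(a,'w2.png',None,1.5)
E
```

```text
3.9 [473.78576067 232.8717021  237.89885727] 41.136187505667465 0.0 [-0.70995121  0.13400055  0.22481044]
```

step_arm --targets '[[[0,0,0,0,0,0,0],[0,0,0,0,0,0,0],[0,0,0,0,0,0,0],[0,0,0,0,0,0,0],[0,0,0,0,0,0,0]]]'

```text
t: 4.58
ee_pos: [473.7, 232.9, 237.6]
orientation: [-2.406, -2.02, 0.0]
ft_force: [-0.4, 0.1, 0.6]
width: 11.7
grasp_force: 30.0
```

step_arm --targets '[[[0,0,0.2,0,0,0,0],[0,0,0.4,0,0,0,0],[0,0,0.6,0,0,0,0],[0,0,0.8,0,0,0,0],[0,0,0.8,0,0,0,0]]]'

```text
t: 5.2
ee_pos: [473.5, 232.7, 379.3]
orientation: [-2.406, -2.02, 0.0]
ft_force: [0.1, 0.9, -2.0]
width: 11.5
grasp_force: 30.0
```

The bolt is gripped and lifted (11.6 mm opening, 2 N of weight). Next I carry it above the jig, turning it -54° to line up with the slot.

step_arm --targets '[[[0.028,-0.52,0,0,0,-0.9,0],[0.028,-0.52,0,0,0,-0.9,0],[0.028,-0.52,0,0,0,-0.9,0],[0.028,-0.52,0,0,0,-0.9,0],[0.028,-0.52,0,0,0,-0.9,0]]]'

```text
t: 5.82
ee_pos: [480.6, 102.0, 378.2]
orientation: [2.694, 1.616, 0.001]
ft_force: [-0.1, -0.3, -2.1]
width: 11.9
grasp_force: 30.0
```

step_arm --targets '[[[0.028,-0.52,0,0,0,-0.9,0],[0.028,-0.52,0,0,0,-0.9,0],[0.028,-0.52,0,0,0,-0.9,0],[0.028,-0.52,0,0,0,-0.9,0],[0.028,-0.52,0,0,0,-0.9,0]]]'

```text
t: 6.45
ee_pos: [487.5, -28.0, 378.2]
orientation: [2.914, 1.174, 0.0]
ft_force: [0.9, -0.4, -2.6]
width: 11.6
grasp_force: 30.0
```

step_arm --targets '[[[0.028,-0.52,0,0,0,-0.9,0],[0.028,-0.52,0,0,0,-0.9,0],[0.028,-0.52,0,0,0,-0.9,0],[0.028,-0.52,0,0,0,-0.9,0],[0.028,-0.52,0,0,0,-0.9,0]]]'

```text
t: 7.08
ee_pos: [494.6, -158.0, 378.2]
orientation: [3.062, 0.704, 0.0]
ft_force: [-0.1, 0.3, -2.0]
width: 11.9
grasp_force: 30.0
```

step_arm --targets '[[[0,0,0,0,0,0,0],[0,0,0,0,0,0,0],[0,0,0,0,0,0,0],[0,0,0,0,0,0,0],[0,0,0,0,0,0,0]]]'

```text
t: 7.7
ee_pos: [494.8, -156.7, 377.7]
orientation: [-3.061, -0.708, 0.0]
ft_force: [0.6, -0.2, -2.8]
width: 11.8
grasp_force: 30.0
```

```bash
python3 - <<'E'
from h import *
a=grab('wrist','w3');save(a,'w3.png',None,1.5);o=readout.get_obs();print(o['ee_pos'],o['orientation'])
E
```

```text
[ 494.81382369 -156.82683739  377.71000846] [-3.06074420e+00 -7.08038336e-01 -3.31828793e-05]
```

View pics/w3.png

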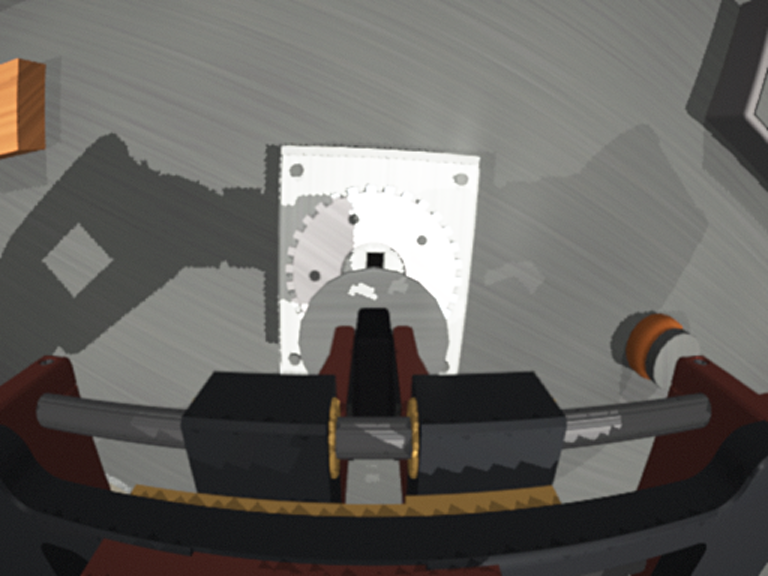

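Wrist view: the jig is at (380,260) in the 1.5x picture, and the far end of the slot at (375,260) just shows past the collar. I back off 60 mm along the jig so the whole slot can be seen.

step_arm --targets '[[[-0.36,-0.16,0,0,0,0,0],[-0.36,-0.16,0,0,0,0,0],[-0.36,-0.16,0,0,0,0,0],[0,0,0,0,0,0,0],[0,0,0,0,0,0,0]]]'

```text
t: 8.38
ee_pos: [440.8, -181.5, 378.0]
orientation: [3.061, 0.706, 0.001]
ft_force: [-0.7, 0.2, -2.1]
width: 11.8
grasp_force: 30.0
```

```bash
python3 - <<'E'
from h import *
a=grab('wrist','w4');o=readout.get_obs();print(o['ee_pos'],o['orientation'])
print(np.round(a["extrinsics"],4))
px=a["pixels"]
v=cv2.cvtColor(px,cv2.COLOR_RGB2GRAY)
print(proj(a,[495,-157.7,60],True))
# slot
u0,v0=proj(a,[495,-157.7,60],True).astype(int)
m=np.zeros_like(v);m[v0-18:v0+18,u0-14:u0+14]=(v[v0-18:v0+18,u0-14:u0+14]<80)*255
c=max(cv2.findContours(m,0,1)[0],key=cv2.contourArea)
P=np.array([onz(a,*q[0],60,True)[:2] for q in c],np.float32);print('slot',cv2.minAreaRect(P),c.reshape(-1,2).min(0),c.reshape(-1,2).max(0))
from scipy.spatial.transform import Rotation as R
M=R.from_rotvec(o['orientation']).as_matrix();print('tool x,y ang',np.degrees(np.arctan2(M[1,0],M[0,0])),np.degrees(np.arctan2(M[1,1],M[0,1])))
# held bolt points in image (x axis of bolt along tool x)
save(a,'w4.png',(u0-100,max(0,v0-90),u0+100,v0+60),4)
print(u0-100,max(0,v0-90))
E
```

```text
[ 441.03807662 -181.33717704  377.93489612] [3.06068419e+00 7.06455938e-01 1.24291322e-03]
[[ 4.377000e-01 -8.991000e-01 -1.000000e-04 -3.557250e+02]
 [-8.672000e-01 -4.221000e-01  2.642000e-01  2.804949e+02]
 [-2.376000e-01 -1.156000e-01 -9.645000e-01  4.491264e+02]
 [ 0.000000e+00  0.000000e+00  0.000000e+00  1.000000e+00]]
[251.43177443 123.0016895 ]
slot ((493.6724853515625, -157.30767822265625), (26.24788475036621, 10.97939682006836), 25.86065101623535) [245 111] [256 137]
tool x,y ang 25.994371015747557 -64.00565221047417
151 33
```

View pics/w4.png

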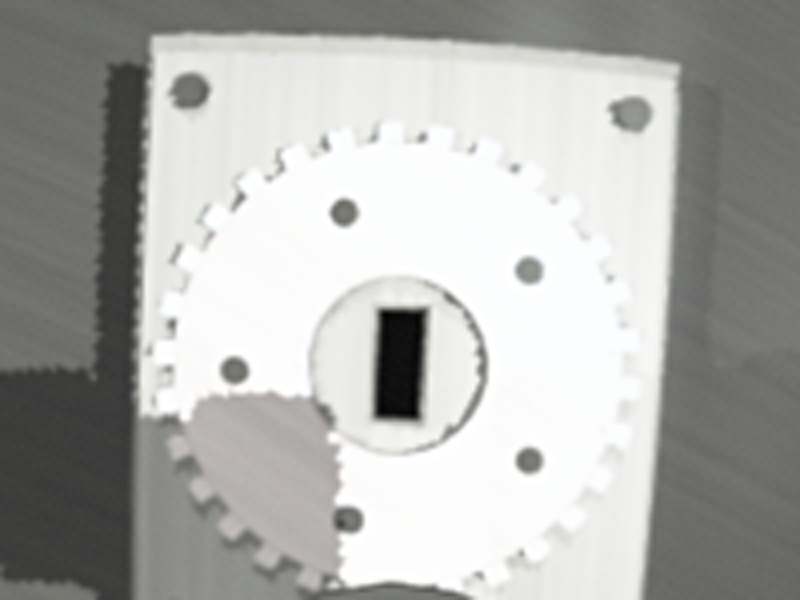

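Wrist crop: the whole slot shows at crop x 376-427, y 308-420, inside the bore centred near (400,365). I'll get the jig's angle from the plate's edges and the slot's centre from its corners.

```bash
python3 - <<'E'
from h import *
import pickle
a=pickle.load(open('w4.pkl','rb'))
f=lambda x,y,z:onz(a,151-.375+x/4,33-.375+y/4,z,True)[:2]
# sub-pixel edges of the bright plate along rows, left & right
g=cv2.cvtColor(a["pixels"],cv2.COLOR_RGB2GRAY).astype(float)
def edge(rows,u0,u1,sgn):
    P=[]
    for r in rows:
        s=g[r,u0:u1]; d=np.diff(s)*sgn; k=np.argmax(d)
        w=np.clip(d[max(0,k-2):k+3],0,None); P.append(onz(a,u0+max(0,k-2)+.5+(w*np.arange(len(w))).sum()/w.sum(),r,60,True)[:2])
    v=cv2.fitLine(np.array(P,np.float32),cv2.DIST_HUBER,0,.01,.01).ravel();print('edge ang',np.degrees(np.arctan2(v[1],v[0]))%180,v[2:],np.std(np.array(P)@[v[1],-v[0]]))
edge(range(48,130),175,198,1);edge(range(58,170),308,332,-1)
for x,y in((190,90),(631,115)):print('hole',f(x,y,60))
cs=[f(376,308,60),f(427,308,60),f(424,420,60),f(374,420,60)];print(np.round(cs,1),np.mean(cs,0))
# radiometric centroid of slot
w=np.clip(180-g[106:142,240:262],0,None);V,U=np.mgrid[106:142,240:262];print('cent',onz(a,(w*U).sum()/w.sum(),(w*V).sum()/w.sum(),60,True))
print('bore',f(399,365,66))
t=pickle.load(open('top.pkl','rb'));G=cv2.cvtColor(t["pixels"],cv2.COLOR_RGB2GRAY).astype(float)
w=np.clip(150-G[190:206,304:317],0,None);V,U=np.mgrid[190:206,304:317];print('top cent',onz(t,(w*U).sum()/w.sum(),(w*V).sum()/w.sum(),60))
E
```

```text
edge ang 23.074442 [497.531   -83.52171] 2.409048894176755
edge ang 23.078186 [ 549.62256 -205.73811] 0.07511429182600796
hole [534.85142636 -79.12853039]
hole [ 577.64858026 -180.88489125]
[[ 504.1 -145.7]
 [ 509.7 -157.1]
 [ 484.  -168.9]
 [ 478.5 -157.6]] [ 494.09107532 -157.31712584]
cent [ 494.1229515  -157.04861549   60.        ]
bore [ 493.98456083 -156.98503454]
top cent [ 494.69259424 -157.43896755   60.        ]
```

step_arm --targets '[[[0.267,0.12,0,0,0,-0.18,0],[0.267,0.12,0,0,0,-0.18,0],[0.267,0.12,0,0,0,-0.18,0],[0.267,0.12,0,0,0,-0.18,0],[0,0,-0.4,0,0,0,0]]]'

```text
t: 9.05
ee_pos: [496.4, -156.6, 358.6]
orientation: [3.076, 0.631, 0.006]
ft_force: [-0.5, -0.2, -2.1]
width: 11.7
grasp_force: 30.0
```

step_arm --targets '[[[0,0,-0.5,0,0,0,0],[0,0,-0.4,0,0,0,0],[0,0,-0.22,0,0,0,0],[0,0,-0.1,0,0,0,0],[0,0,0,0,0,0,0]]]'

```text
t: 9.68
ee_pos: [494.4, -157.1, 296.8]
orientation: [3.078, 0.63, 0.0]
ft_force: [-1.1, 0.4, -2.2]
width: 11.8
grasp_force: 30.0
```

```bash
python3 - <<'E'
from h import *
a=grab('side','s1');o=readout.get_obs();print(o['ee_pos'],o['orientation'],o['ft_force'])
u,v=proj(a,[494,-157,70]).astype(int);print(u,v,proj(a,[494.2,-157.2,75]),proj(a,[494.2,-157.2,60]))
save(a,'s1.png',(u-50,v-50,u+50,v+40),6)
E
```

```text
[ 494.4916969  -157.17684524  297.08199323] [3.07747013e+00 6.29793062e-01 9.54945823e-04] [-0.10778012 -0.37156086 -1.9295656 ]
281 236 [281.20185909 234.64269153] [281.1135454  239.32858239]
```

View pics/s1.png

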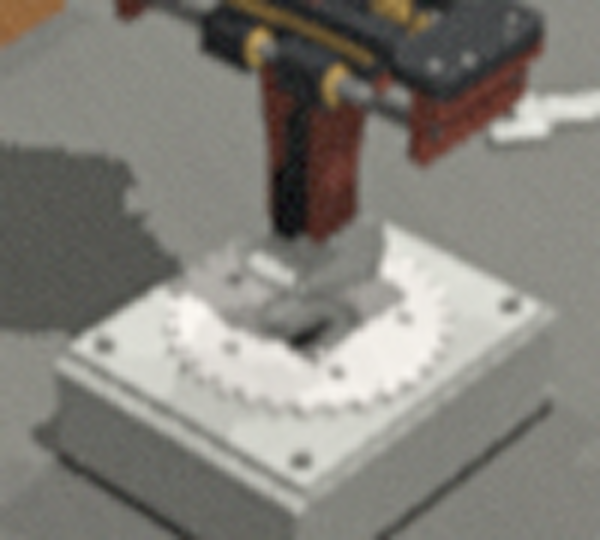

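Side view: the bolt hangs over the bore (crop (310,330)), upright and lined up with the slot. I now lower it gently.

step_arm --targets '[[[0,0,-0.08,0,0,0,0],[0,0,-0.08,0,0,0,0],[0,0,-0.08,0,0,0,0],[0,0,-0.04,0,0,0,0],[0,0,-0.04,0,0,0,0]]]'

```text
t: 10.35
ee_pos: [494.2, -157.2, 280.5]
orientation: [-3.078, -0.63, 0.0]
ft_force: [0.3, -0.0, -1.4]
width: 11.6
grasp_force: 30.0
```

step_arm --targets '[[[0,0,-0.02,0,0,0,0],[0,0,-0.02,0,0,0,0],[0,0,0,0,0,0,0],[0,0,0,0,0,0,0],[0,0,0,0,0,0,0]]]'

```text
t: 10.98
ee_pos: [494.2, -157.2, 278.7]
orientation: [3.078, 0.63, 0.0]
ft_force: [-0.7, 0.5, -1.7]
width: 11.9
grasp_force: 30.0
```

step_arm --targets '[[[0,0,-0.02,0,0,0,0],[0,0,-0.02,0,0,0,0],[0,0,-0.02,0,0,0,0],[0,0,-0.02,0,0,0,0],[0,0,-0.02,0,0,0,0]]]'

```text
t: 11.6
ee_pos: [494.2, -157.1, 273.6]
orientation: [-3.078, -0.63, 0.0]
ft_force: [0.1, -0.3, -2.2]
width: 12.1
grasp_force: 30.0
```

step_arm --targets '[[[0,0,-0.02,0,0,0,0],[0,0,-0.02,0,0,0,0],[0,0,-0.02,0,0,0,0],[0,0,0,0,0,0,0],[0,0,0,0,0,0,0]]]'

```text
t: 12.22
ee_pos: [494.2, -157.1, 270.7]
orientation: [-3.078, -0.63, 0.0]
ft_force: [-0.3, 0.1, -0.9]
width: 12.0
grasp_force: 30.0
```

step_arm --targets '[[[0,0,-0.04,0,0,0,0],[0,0,-0.04,0,0,0,0],[0,0,-0.04,0,0,0,0],[0,0,-0.04,0,0,0,0],[0,0,0,0,0,0,0]]]'

```text
t: 12.85
ee_pos: [494.1, -157.1, 262.5]
orientation: [-3.078, -0.63, 0.0]
ft_force: [-0.4, -0.0, -1.7]
width: 12.3
grasp_force: 30.0
```

step_arm --targets '[[[0,0,-0.02,0,0,0,0],[0,0,-0.02,0,0,0,0],[0,0,0,0,0,0,0],[0,0,0,0,0,0,0],[0,0,0,0,0,0,0]]]'

```text
t: 13.48
ee_pos: [494.2, -157.2, 260.9]
orientation: [3.078, 0.63, 0.0]
ft_force: [-2.1, 0.9, 3.7]
width: 11.8
grasp_force: 30.0
```

step_arm --targets '[[[0,0,-0.04,0,0,0,0],[0,0,-0.04,0,0,0,0],[0,0,-0.02,0,0,0,0],[0,0,-0.02,0,0,0,0],[0,0,0,0,0,0,0]]]'

```text
t: 14.1
ee_pos: [494.3, -157.2, 255.2]
orientation: [3.078, 0.63, 0.0]
ft_force: [-4.5, 1.0, 13.0]
width: 12.0
grasp_force: 30.0
```

The spring is compressed about 7 mm (15 N), so the bolt's origin is near 40.7, below the 42 needed to turn. Turning now, about +90°, and watching the forces.

step_arm --targets '[[[-0.01,0,-0.006,0,0,0.5,0],[0,0,0,0,0,1,0],[0,0,0,0,0,1,0],[0,0,0,0,0,1,0],[0,0,0,0,0,1,0]]]'

```text
t: 14.72
ee_pos: [494.6, -157.4, 255.4]
orientation: [2.939, 1.106, 0.004]
ft_force: [-1.1, -0.3, 12.2]
width: 11.7
grasp_force: 30.0
```

```bash
python3 - <<'E'
from h import *
o=readout.get_obs();print(o['ee_pos'],o['ft_force'],o['moment'],np.degrees(o['qpos'][[0,5]]))
E
```

```text
[ 494.57199509 -157.44788445  255.39924124] [-1.10009412 -0.32281892 12.20803074] [-0.03992239  0.32090244 -0.21977056] [-18.97513345  29.77844263]
```

step_arm --targets '[[[0,0,-0.01,0,0,1,0],[0,0,0,0,0,1,0],[0,0,0,0,0,1,0],[0,0,0,0,0,1,0],[0,0,0,0,0,1,0]]]'

```text
t: 15.35
ee_pos: [494.7, -157.5, 255.0]
orientation: [2.701, 1.599, 0.004]
ft_force: [0.1, 0.0, 13.2]
width: 11.5
grasp_force: 30.0
```

step_arm --targets '[[[0,0,0,0,0,1,0],[0,0,0,0,0,1,0],[0,0,0,0,0,1,0],[0,0,0,0,0,1,0],[0,0,0,0,0,1,0]]]'

```text
t: 15.98
ee_pos: [494.8, -157.5, 255.1]
orientation: [2.382, 2.043, 0.003]
ft_force: [-0.5, 0.3, 12.3]
width: 11.9
grasp_force: 30.0
```

step_arm --targets '[[[0,0,0,0,0,1,0],[0,0,0,0,0,1,0],[0,0,0,0,0,1,0],[0,0,0,0,0,1,0],[0,0,0,0,0,1,0]]]'

```text
t: 16.6
ee_pos: [494.8, -157.5, 255.1]
orientation: [1.991, 2.425, 0.002]
ft_force: [0.3, -0.7, 12.7]
width: 11.9
grasp_force: 30.0
```

step_arm --targets '[[[0,0,0,0,0,1,0],[0,0,0,0,0,1,0],[0,0,0,0,0,1,0],[0,0,0,0,0,0,0],[0,0,0,0,0,0,0]]]'

```text
t: 17.23
ee_pos: [494.8, -157.5, 255.1]
orientation: [1.729, 2.619, 0.002]
ft_force: [0.7, 0.7, 12.0]
width: 12.1
grasp_force: 30.0
```

```bash
python3 - <<'E'
from h import *
from scipy.spatial.transform import Rotation as R
o=readout.get_obs();M=R.from_rotvec(o['orientation']).as_matrix()
print(o['ee_pos'],o['ft_force'],o['moment'],np.degrees(np.arctan2(M[1,0],M[0,0])))
E
```

```text
[ 494.78714038 -157.50026383  255.06535249] [ 0.74279883  0.72530021 11.96467842] [-0.02993268  0.26336875 -0.01128416] 113.13835991377647
```

The turn is complete, at 113.1° (23.1 + 90). I now let it rise about 5 mm into the channel.

step_arm --targets '[[[0,0,0.02,0,0,0,0],[0,0,0.02,0,0,0,0],[0,0,0.02,0,0,0,0],[0,0,0.02,0,0,0,0],[0,0,0,0,0,0,0]]]'

```text
t: 17.85
ee_pos: [494.8, -157.5, 258.7]
orientation: [1.729, 2.619, 0.001]
ft_force: [0.7, -0.6, 6.9]
width: 11.8
grasp_force: 30.0
```

step_arm --targets '[[[0,0,0.02,0,0,0,0],[0,0,0,0,0,0,0],[0,0,0,0,0,0,0],[0,0,0,0,0,0,0],[0,0,0,0,0,0,0]]]'

```text
t: 18.48
ee_pos: [494.8, -157.5, 259.5]
orientation: [1.729, 2.619, 0.001]
ft_force: [1.8, -0.8, 5.5]
width: 12.1
grasp_force: 30.0
```

step_arm --targets '[[[0,0,0.01,0,0,0,0],[0,0,0,0,0,0,0],[0,0,0,0,0,0,0],[0,0,0,0,0,0,0],[0,0,0,0,0,0,0]]]'

```text
t: 19.1
ee_pos: [494.8, -157.5, 259.6]
orientation: [1.729, 2.619, 0.001]
ft_force: [5.6, -1.3, 0.6]
width: 11.9
grasp_force: 30.0
```

step_arm --targets '[[[0,0,0.01,0,0,0,0],[0,0,0,0,0,0,0],[0,0,0,0,0,0,0],[0,0,0,0,0,0,0],[0,0,0,0,0,0,0]]]'

```text
t: 19.73
ee_pos: [494.7, -157.5, 259.7]
orientation: [1.729, 2.619, 0.001]
ft_force: [6.5, -2.9, -4.6]
width: 11.6
grasp_force: 30.0
```

The lock has seated: z stops at 259.6 and the spring force is taken up. I ease off and release.

step_arm --targets '[[[0,0,-0.01,0,0,0,0],[0,0,0,0,0,0,0.1],[0,0,0,0,0,0,0.3],[0,0,0,0,0,0,0.6],[0,0,0,0,0,0,0.6]]]'

```text
t: 20.35
ee_pos: [493.2, -157.0, 259.0]
orientation: [-1.73, -2.621, 0.001]
ft_force: [0.1, -0.6, -0.5]
width: 38.1
grasp_force: 0.0
```

step_arm --targets '[[[0,0,0,0,0,0,0.6],[0,0,0.1,0,0,0,0.6],[0,0,0.4,0,0,0,0.6],[0,0,0.8,0,0,0,0.6],[0,0,0.8,0,0,0,0.6]]]'

```text
t: 20.98
ee_pos: [493.5, -157.1, 365.6]
orientation: [-1.731, -2.621, 0.0]
ft_force: [-0.2, -0.9, 0.2]
width: 52.7
grasp_force: 0.0
```

step_arm --targets '[[[-0.8,0.4,0.5,0,0,0,0.6],[-0.8,0.4,0.5,0,0,0,0.6],[0,0,0,0,0,0,0.6],[0,0,0,0,0,0,0.6],[0,0,0,0,0,0,0.6]]]'

```text
t: 21.6
ee_pos: [414.5, -117.5, 413.9]
orientation: [-1.731, -2.621, 0.0]
ft_force: [-0.5, 0.4, -0.4]
width: 52.9
grasp_force: 0.0
```

```bash
python3 - <<'E'
from h import *
a=grab('wrist','w5');s=grab('side','s2')
def crop(im,b,k): return cv2.resize(im["pixels"][b[1]:b[3],b[0]:b[2],::-1],None,fx=k,fy=k,interpolation=cv2.INTER_CUBIC)
A=crop(a,(0,0,512,384),.78125);B=crop(s,(231,186,331,261),4)
cv2.imwrite('pics/end.png',np.hstack([A[:300],B[:300]]));print(readout.get_obs()['ft_force'])
t=grab('top','t2')
for p in([494.3,-157.2,106-9],[473,233,42]):print(proj(a,p,True),proj(t,p),proj(s,p))
E
```

```text
[ 0.51511257 -0.19818771 -0.21787682]
[300.90654951 240.60821767] [310.96681863 195.46013379] [281.36957003 227.64201623]
[391.54342335 -42.75990869] [185.75641109 207.87825263] [221.12434661 176.33521994]
```

View pics/end.png

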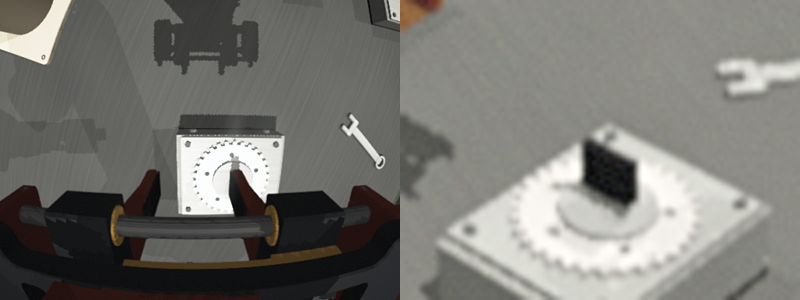

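Final view: the paddle at (610,170) stands upright across the jig, a quarter turn from the slot. The collar lies flat on the centred sprocket, the gripper is clear, and the wrench in view looks unmoved. Handing in.

```bash
python3 -c "
from h import *
print(ctrl.close_job())"
```

```text
the job is handed in; nothing more can be done
None
```

The job is handed in after about 22 s: the T-bolt went through the sprocket's bore and the slot without catching, was pressed, turned 90° and seated in the lock, and its collar now clamps the sprocket; the result of the judging was not shown.

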